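# Prop the carat balance's guard flap and take out the stone jar

### The arm

A 6-joint arm with a two-finger parallel gripper is mounted at the origin on a cart in front of the work surface, level with it; the furniture and walls round the work are solid. World frame = base frame: x ahead of the robot, y to its left, z up, the work surface at z = 0. Lengths are in m, angles in rad, forces in N, time in s.
With the tool pointing down it reaches from about 0.35 to 0.725 m from the base axis. Payload 6 kg.
Tool frame: the origin (TCP) lies between the finger pads; the fingertips stand ahead of it and the grasp point (between the pads) lies 2 mm behind it (r.tips_ahead is the z of the fingertips in the tool frame, in m); z points along the fingers, y is the line along which they close (so a half turn about z gives the same grasp; the last joint's range is limited). The gripper opens to 85 mm and grips with 20 to 120 N. Pads are 22 mm wide; open, the fingers measure 114 mm over their backs; the gripper's body (76 mm by 85 mm) begins 54 mm behind the grasp point. The pads swing forward as they close: fully open they stand 13 mm farther back than shut.
Start: joints at [-0.893, 0.04, 0.085, 0, -1.615, -0.334], TCP at [0.202, -0.565, 0.248] pointing down, gripper open.
Joint ranges: [-2.56, 2.56], [-1.29, 2.01], [-1.08, 1.49], [-3.29, 1.98], [-2.81, -0.18], [-2.99, 2.99]. Speed limits (rad/s): [2.57, 2.57, 3.01, 3.14, 3.14, 3.14].

### API

Orientations are given as a rotation vector (axis times angle).
In Python, from station import r gives the robot as it stands. The module is installed in compiled form; this text tells all that it offers.
- The arm moves only by the tool send_rows, never from a script. Its argument "motion" is a list of rows, each a list of 7 numbers: the shift along the world's x, y, z in mm, then the turn, a rotation vector about the world's x, y, z in rad, then the opening, from 0 (shut) to 1 (fully open). In form: [[tx, ty, tz, rx, ry, rz, grip], ...]. A call has 1 to 8 rows; each row shifts and turns the commanded pose from where the row before left it; what a row does not reach is not made up. A row lasts 1/12 s, in which the tool goes at most 41.7 mm and 7.16 degrees, less where a joint would pass 70% of its speed; a pose out of reach is approached as far as the arm can. A call is refused whole if a number of a shift passes 41.7 or a number of a turn 0.125, either way. A call with a gripper value outside its range is refused whole. The fingers move at their own pace and stop on an object; the grip force is fixed at half the most. Time passes only in rows, so rows that do not move let the fingers close. It gives the time, the measured TCP pose, the force, the opening and the grip force at its end, in the units of the state.
- r.read_state(): the state, without advancing time (a new reading comes with each control period).
- r.grab_frame(name): name is "scene" or "side" or "wrist"; returns (picture, depth): 384x512x3 uint8, blue, green, red; 384x512 float32, m along the optical axis (not along the pixel's ray), 0 where there is no reading.
- r.camera_info(name): a dict with "fx", "fy", "cx", "cy" (pixels), "R" (3x3) and "t" (3): a world point X has camera coordinates R X + t. Camera axes: x right, y down, z forward; pixel columns grow to the right and rows downward; lengths in m; the calibration is good to about 2 mm. A picture is of the moment at which its call begins: read the wrist's pose just before it. camera_info takes no time and is no camera call; for the wrist camera it gives the pose at the moment of the call.
- r.job_done(): hands the job in; it is judged then, once.
The state is a dict: "time_s": time; "joint_pos": joint angles; "qd": joint speeds; "tau": joint torques, N m; "position": TCP position; "ee_rot": TCP orientation; "ft_force": force on the tool from outside, world axes, zero at the start; "torque": the same for the moment, N m; "grip_width": finger opening in m; "gripper_force": force on a finger pad.
Only numpy, scipy, OpenCV 4.12 (cv2) and the standard library are available. Lean on these libraries where they do the work, as an engineer would, in place of code of your own. Each camera call takes 0.05 s, during which the arm holds its last target. There are 200 camera calls.

### The job

The blue-stone jar has been weighed: lift the clear guard flap of the carat balance all the way back by its bar handle, then turn the red-knobbed stay lever up to its stop so that the prop stay stands under the flap, which otherwise slowly sinks shut by itself. With the flap propped, take the jar off the pan and stand it upright on the flat floor of the black jewel tray, leaving the flap held open by its stay and the other things on the desk where they are.

Things in the scene. Friction and masses are not known exactly. Their poses are not given: they have to be found in the camera images.
- balance: fixed carat balance, 185 x 385 x 70 mm. Origin on the desk under the middle of its well; x points to the rear (hinge), y left, z up. Open well centred on the origin: outside 170 x 190 mm, walls 5 mm, rim 70 mm high, floor 12 mm high. Right of it a display deck 30 mm high, x -60 to +85, y -125 to -265 mm; before the deck only the base plate, 10 mm high, which ends at x -92 mm
- pan (a point): centre of the top of the steel weighing pan (90 mm across) in the well, 30 mm in front and 10 mm left of the well's middle, 16 mm above the desk; the jar stands on it. Axes as the balance
- flap_hinge (a point): point on the flap's hinge axis, at the middle of the well's rear rim, 74 mm above the desk; the axis runs along the balance's y. Axes as the balance
- flap (a joint): angle of the clear guard flap (170 mm from hinge to edge, 5 mm thick, 98 mm to the left and 135 mm to the right of the middle, 0.16 kg): 0 shut, 1.54 rad fully back at its stop. A soft-close damper (2 N m s/rad) resists lifting, about 4 N at the bar at 0.07 m/s. Let go, it sinks: over 20 s from the stop to 1.3 rad, about 6 s from 1.4. On the set stay it rests at about 1.28 rad
- flap_bar (a point): middle of the flap's handle, a round bar 10 mm thick, 90 mm between its two end struts, parallel to the hinge, 210 mm from the hinge axis and 40 mm beyond the flap's edge (free gap 35 mm). Axes turn with the flap: y along the bar, -x from hinge to bar. Pinched from above, it turns in the fingers as the flap rises
- stay (a joint): angle of the prop stay about its shaft, which runs along the balance's x on the right outer wall of the well: 0 lying out to the right over the deck (0 to 0.3 at the start), 1.62 rad upright at its stop, under the flap's right edge. Stays where it is left (friction 0.05 N m). It passes under the flap only if that is above 1.3 rad
- stay_pivot (a point): point on the stay's shaft axis at its front end, where the lever is fixed; 62 mm above the desk, 20 mm in front of the well. Axes as the balance
- stay_knob (a point): centre of the red ball knob, 20 mm across, at the end of the stay's lever (thin rod, 8 mm thick), 70 mm from stay_pivot. At joint value a it lies 70 cos(a) mm to the right of the pivot and 70 sin(a) mm above it. Pinched along the balance's x, it turns in the fingers while it is swung up
- stay_tip (a point): free end of the red stay rod (10 mm thick, 120 mm long), parallel to the lever and 150 mm behind it
- jar: screw-cap glass jar with small blue stones and a black cap, 38 mm across and 43 mm tall, about 45 g; origin at the centre of its underside, z up through the cap. Stands on the pan at the start
- tray: black leatherette jewel tray, fixed, 219 x 275 mm, rim 22 mm high and 10 mm wide; origin at the centre of its underside. Its flat floor (5 mm high) spans x -99 to +66 mm and y -127 to +127 mm in the tray's frame; the rest at +x is a ring roll, 16 mm high, in which three rings stand up to about 40 mm high
- jar_red: bystander: a like jar with red stones on the desk to the right, 38 mm across, 43 mm tall, origin under its centre
- jar_yellow: bystander: a like jar with yellow stones on the desk to the right, same size
- loupe_folded: bystander: small folded metal loupe lying on the desk to the right, 27 x 44 x 14 mm
- pen_red: bystander: red click pen, 145 mm long, 9 mm thick, lying near the front edge of the desk

How it is judged:
By the outcome, as a careful person would: the job done as asked, in the order asked, and still so for the second after the job is handed in, with the robot touching nothing.
It also fails if it takes over 62 s, if anything falls off the work surface, if the arm or the gripper's body presses on something with over 40 N, if the wrist force passes 120 N, or if a joint passes its speed limit or range.

## Working session

There is one attempt and no reset: what is moved stays moved. The work goes in short steps, Python scripts to look and compute and a tool call to move; the robot and the scene stay as the last step left them, time stands still between calls to the robot, and variables do not carry over. Pictures are saved under pics/ and viewed, at most 10 in all, crops included, and the job is handed in when it is done.

Besides the shell and the picture viewer there is one more tool, called after "Emit:" by a JSON object that holds its "method" and its "body", one argument or row to a line. send_rows: Moves the arm, as the interface text tells. Its arguments: {"type":"object","properties":{"motion":{"type":"array"}},"required":["motion"]}

```bash
mkdir -p pics
cat > h.py <<'E'
from station import r
import numpy as np, cv2
def cloud(name):
    c=r.camera_info(name); p,d=r.grab_frame(name)
    v,u=np.mgrid[0:384,0:512]
    X=np.stack([(u-c["cx"])/c["fx"]*d,(v-c["cy"])/c["fy"]*d,d],-1)
    W=(X-np.array(c["t"]))@np.array(c["R"]); W[d==0]=np.nan
    return p,W
E
python3 - <<'E'
from h import *
np.set_printoptions(precision=3,suppress=True)
print(r.read_state(), r.tips_ahead)
ims=[]
for n in ("scene","side"):
    p,W=cloud(n); np.savez(f"{n}0.npz",p=p,W=W); cv2.imwrite(f"pics/{n}0.png",p)
    c=r.camera_info(n); print(n,-np.array(c["R"]).T@np.array(c["t"]))
E
```

```text
{'time_s': 0.0, 'joint_pos': array([-0.893,  0.041,  0.084, -0.   , -1.616, -0.334]), 'qd': array([ 0.   , -0.001,  0.001,  0.   , -0.001, -0.   ]), 'tau': array([  0.   , -36.82 ,  34.741,   6.932,  -0.005,   0.   ]), 'position': array([ 0.202, -0.565,  0.247]), 'ee_rot': array([ 0.537, -3.095, -0.003]), 'ft_force': array([-0.306, -0.39 ,  0.134]), 'torque': array([-0.003, -0.027, -0.036]), 'gripper_force': 0.0, 'grip_width': 0.08469617143758189} 0.017
scene [-0.503 -0.878  0.663]
side [ 0.326 -1.023  0.766]
```

View pics/scene0.png

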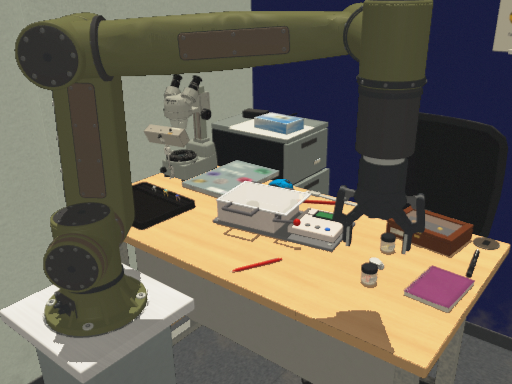

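View pics/side0.png

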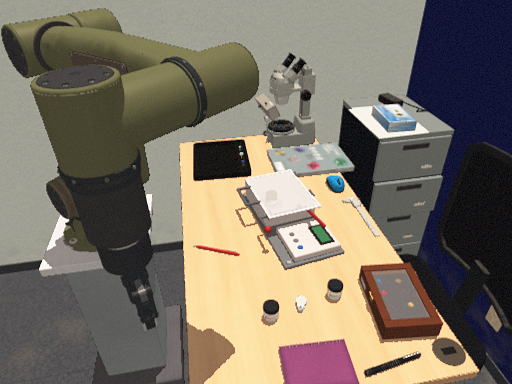

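The side view shows the tray at (222,158), flap (283,193), bar handle (247,213), red knob (268,229), red stay (317,217), deck (308,240). Next I get their coordinates.

Run:
```python
import numpy as np, cv2
np.set_printoptions(precision=3,suppress=True,linewidth=150)
z=np.load("side0.npz");p=z["p"].astype(int);W=z["W"]
b,g,R=p[...,0],p[...,1],p[...,2]
m=((R>130)&(g<60)&(b<60)).astype(np.uint8)
n,l,s,c=cv2.connectedComponentsWithStats(m)
for i in range(1,n):
    if s[i,4]>8: print(s[i],np.nanmedian(W[l==i],0),np.nanmin(W[l==i],0),np.nanmax(W[l==i],0))
# tray: black, z<0.06
m=((R<50)&(g<50)&(b<50)&(W[...,2]<0.035)&(W[...,2]>0.0)&(W[...,1]>0)).astype(np.uint8)
n,l,s,c=cv2.connectedComponentsWithStats(m); i=1+np.argmax(s[1:,4])
P=W[l==i][:,:2].astype(np.float32); print("tray",s[i],cv2.minAreaRect(P),cv2.boxPoints(cv2.minAreaRect(P)))
for pix in [(195,145),(248,145),(250,174),(194,178),(222,158),(242,147),(242,155)]: print(pix,W[pix[1],pix[0]])
# flap
m=((W[...,2]>0.066)&(W[...,2]<0.085)&(abs(W[...,0]-0.5)<0.3)&(abs(W[...,1])<0.4)).astype(np.uint8); m[:,:225]=0;m[:,335:]=0
n,l,s,c=cv2.connectedComponentsWithStats(m); i=1+np.argmax(s[1:,4])
P=W[l==i][:,:2].astype(np.float32); print("flap",s[i],np.nanmedian(W[l==i],0),cv2.minAreaRect(P),cv2.boxPoints(cv2.minAreaRect(P)))
for n in("scene","side"):
  q=np.load(n+"0.npz")["p"]
  c=q[120:270,190:350] if n=="side" else q[150:270,180:360]
  cv2.imwrite(f"pics/{n}c.png",cv2.resize(c,None,fx=4,fy=4,interpolation=cv2.INTER_CUBIC))
```

```text
[308 210  17  17  46] [ 0.641 -0.195  0.078] [ 0.631 -0.237  0.07 ] [ 0.652 -0.143  0.083]
[265 227   6   5  24] [ 0.494 -0.211  0.078] [ 0.487 -0.217  0.07 ] [ 0.503 -0.205  0.082]
[197 246  42   9  76] [ 0.353 -0.193  0.006] [ 0.293 -0.219  0.   ] [ 0.406 -0.161  0.011]
tray [ 194  140   57   40 1904] ((0.41652712225914, 0.3393820524215698), (0.28207919001579285, 0.21252593398094177), 86.93228912353516) [[0.303 0.204]
 [0.515 0.193]
 [0.53  0.475]
 [0.318 0.486]]
(195, 145) [0.322 0.459 0.022]
(248, 145) [0.546 0.448 0.002]
(250, 174) [0.514 0.205 0.005]
(194, 178) [0.304 0.214 0.01 ]
(222, 158) [0.423 0.347 0.008]
(242, 147) [0.515 0.408 0.016]
(242, 155) [0.504 0.337 0.017]
flap [ 236  169   90   58 2525] [ 0.571 -0.051  0.076] ((0.5616663694381714, -0.08217179775238037), (0.2215568721294403, 0.3326243460178375), 8.824103355407715) [[ 0.427  0.065]
 [ 0.478 -0.264]
 [ 0.697 -0.23 ]
 [ 0.646  0.099]]
```

View pics/sidec.png

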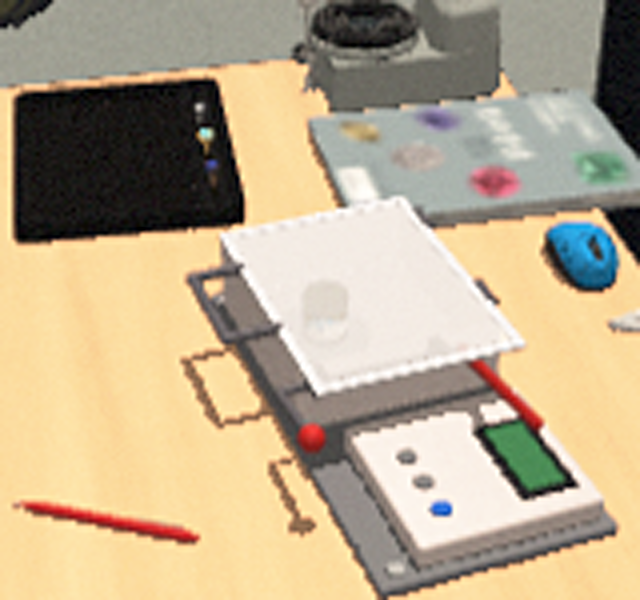

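```bash
cat > model.py <<'E'
import numpy as np
from scipy.optimize import least_squares
from station import r
def proj(n,X):
    c=r.camera_info(n);q=np.asarray(X)@np.array(c["R"]).T+np.array(c["t"])
    return np.stack([c["fx"]*q[:,0]/q[:,2]+c["cx"],c["fy"]*q[:,1]/q[:,2]+c["cy"]],-1)
def w(b,P):
    P=np.asarray(P,float);c,s=np.cos(b[2]),np.sin(b[2]);return np.stack([b[0]+c*P[:,0]-s*P[:,1],b[1]+s*P[:,0]+c*P[:,1],P[:,2]],-1)
E
python3 - <<'E'
from model import *
np.set_printoptions(precision=3,suppress=True,linewidth=150)
# flap corners FL RL RR FR, bar ends L,R (hinge x .085)
P=np.array([[-.085,.098,.0765],[.085,.098,.0765],[.085,-.135,.0765],[-.085,-.135,.0765],[-.125,.045,.074],[-.125,-.045,.074]])
px=np.array([[222,237],[405,200],[522,343],[320,390],[191,275],[230,340]])/4+[190,120]
f=lambda b:(proj("side",w(b,P))-px).ravel()
s=least_squares(f,[.55,-.06,0]);print("balance",s.x,s.fun.reshape(-1,2))
b=s.x
pv=w(b,[[-.105,-.1,.062]]);print("pivot",pv, "pan/bar/hinge",w(b,[[-.03,.01,.016],[-.125,0,.074],[.085,0,.074]]))
for a in (0,.1,.2,.3,.4): 
    K=w(b,[[-.105,-.10-.07*np.cos(a),.062+.07*np.sin(a)]]);print(a,K,proj("side",K))
print("knob px",(310/4+190,437/4+120))
# tray: top rim corners at z .022
T=np.array([[-.1095,.1375,.022],[.1095,.1375,.022],[.1095,-.1375,.022],[-.1095,-.1375,.022]])
px2=np.array([[15,92],[218,80],[242,222],[16,240]])/4+[190,120]
s=least_squares(lambda b:(proj("side",w(b,T))-px2).ravel(),[.41,.34,0]);print("tray",s.x,s.fun.reshape(-1,2))
E
```

```text
balance [ 0.573 -0.018  0.151] [[-0.619 -0.986]
 [-0.004 -1.054]
 [ 1.588  0.145]
 [-0.62   0.72 ]
 [ 0.401  0.656]
 [-0.783 -0.298]]
pivot [[ 0.485 -0.133  0.062]] pan/bar/hinge [[ 0.542 -0.013  0.016]
 [ 0.45  -0.037  0.074]
 [ 0.657 -0.005  0.074]]
0 [[ 0.495 -0.202  0.062]] [[267.171 230.93 ]]
0.1 [[ 0.495 -0.202  0.069]] [[267.115 228.953]]
0.2 [[ 0.495 -0.201  0.076]] [[266.974 226.835]]
0.3 [[ 0.495 -0.199  0.083]] [[266.746 224.599]]
0.4 [[ 0.494 -0.197  0.089]] [[266.435 222.271]]
knob px (267.5, 229.25)
tray [ 0.416  0.319 -0.065] [[-0.203  1.639]
 [ 0.503  0.95 ]
 [ 1.45  -1.311]
 [-1.687 -1.067]]
```

Run:
```python
from h import *
from scipy.spatial.transform import Rotation as R
np.set_printoptions(precision=3,suppress=True)
s=r.read_state();M=R.from_rotvec(s["ee_rot"]).as_matrix();print(M)
c=r.camera_info("wrist");Rc=np.array(c["R"]);print("cam pos in tool",M.T@(-Rc.T@np.array(c["t"])-s["position"]),"cam axes in tool\n",M.T@Rc.T)
y=M[:,1];a=np.arctan2(y[1],y[0]);print("tool y yaw",a,"turn to .151:",(.151-a+np.pi/2)%np.pi-np.pi/2)
```

```text
[[-0.941 -0.337 -0.001]
 [-0.337  0.941  0.001]
 [ 0.     0.002 -1.   ]]
cam pos in tool [ 0.065 -0.001 -0.126] cam axes in tool
 [[-0.001 -0.966 -0.258]
 [ 1.    -0.001 -0.   ]
 [ 0.    -0.258  0.966]]
tool y yaw 1.9146600351474001 turn to .151: 1.3779326184423928
```

Emit:
{"method": "send_rows", "body": {
  "motion": [
    [16.5, 35.2, -5.9, 0, 0, 0.0919, 0.42],
    [16.5, 35.2, -5.9, 0, 0, 0.0919, 0.42],
    [16.5, 35.2, -5.9, 0, 0, 0.0919, 0.42],
    [16.5, 35.2, -5.9, 0, 0, 0.0919, 0.42],
    [16.5, 35.2, -5.9, 0, 0, 0.0919, 0.42],
    [16.5, 35.2, -5.9, 0, 0, 0.0919, 0.42],
    [16.5, 35.2, -5.9, 0, 0, 0.0919, 0.42],
    [16.5, 35.2, -5.9, 0, 0, 0.0919, 0.42]
  ]
}}

```text
time_s: 0.77
position: [0.3344, -0.2815, 0.2005]
ee_rot: [-1.619, 2.692, 0.0]
ft_force: [0.7, 0.3, -0.1]
grip_width: 0.0361
gripper_force: 0.0
```

Emit:
{"method": "send_rows", "body": {
  "motion": [
    [16.5, 35.2, -5.9, 0, 0, 0.0919, 0.42],
    [16.5, 35.2, -5.9, 0, 0, 0.0919, 0.42],
    [16.5, 35.2, -5.9, 0, 0, 0.0919, 0.42],
    [16.5, 35.2, -5.9, 0, 0, 0.0919, 0.42],
    [16.5, 35.2, -5.9, 0, 0, 0.0919, 0.42],
    [16.5, 35.2, -5.9, 0, 0, 0.0919, 0.42],
    [16.5, 35.2, -5.9, 0, 0, 0.0919, 0.42],
    [0, 0, 0, 0, 0, 0, 0.42]
  ]
}}

```text
time_s: 1.43
position: [0.4504, -0.0323, 0.1575]
ee_rot: [2.392, -2.035, -0.004]
ft_force: [-0.3, -0.9, -0.0]
grip_width: 0.0355
gripper_force: 0.0
```

Run:
```python
from h import *
np.set_printoptions(precision=3,suppress=True)
s=r.read_state();print(s["time_s"],s["position"],s["ee_rot"],s["joint_pos"],s["grip_width"],s["ft_force"])
c=r.camera_info("wrist");p,W=cloud("wrist");np.savez("wrist1.npz",p=p,W=W,R=c["R"],t=c["t"],k=[c["fx"],c["fy"],c["cx"],c["cy"]])
cv2.imwrite("pics/wrist1.png",p)
```

```text
1.4333 [ 0.45  -0.032  0.158] [ 2.392 -2.035 -0.004] [ 0.377 -0.364 -0.436 -0.002 -1.501 -0.216] 0.03548302901697088 [-0.338 -0.901 -0.034]
```

View pics/wrist1.png

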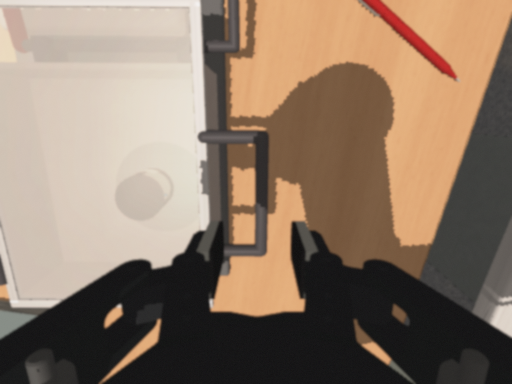

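The wrist view shows the bar at column 263 (rows 137 to 250), the fingers straddling around column 258, the lever pivot at (235,46), and the jar seen through the flap at (140,195).

```bash
cat >> model.py <<'E'
def ray(z,u,v,h):
    fx,fy,cx,cy=z["k"];R=z["R"];t=z["t"];o=-R.T@t;d=R.T@np.array([(u-cx)/fx,(v-cy)/fy,1]);return o+d*(h-o[2])/d[2]
E
python3 - <<'E'
from model import *
np.set_printoptions(precision=4,suppress=True)
z=np.load("wrist1.npz");W=z["W"]
A=ray(z,263,137,.074);B=ray(z,263,250,.074);d=A-B
print("bar",A,B,(A+B)/2,np.linalg.norm(d),"yaw",np.arctan2(-d[1],-d[0])-np.pi/2)
print("bar depth",W[180:205,261:266].reshape(-1,3).mean(0))
print("pivot",ray(z,235,46,.062), "lever", ray(z,235,10,.066),"depth",W[10:40,233:238].reshape(-1,3).mean(0))
print("FR corner",ray(z,199,3,.0765))
E
```

```text
bar [ 0.4537 -0.0804  0.074 ] [0.4388 0.0086 0.074 ] [ 0.4463 -0.0359  0.074 ] 0.09019011224076384 yaw 0.16611430126995796
bar depth [ 0.4472 -0.0408  0.0791]
pivot [ 0.4834 -0.1391  0.062 ] lever [ 0.4861 -0.1604  0.066 ] depth [ 0.4847 -0.1511  0.0678]
FR corner [ 0.5083 -0.1576  0.0765]
```

Emit:
{"method": "send_rows", "body": {
  "motion": [
    [-2, -2, -22, 0, 0, 0, 0.42],
    [-2, -2, -22, 0, 0, 0, 0.42],
    [0, 0, -22, 0, 0, 0, 0.42],
    [0, 0, -20, 0, 0, 0, 0.42],
    [0, 0, 0, 0, 0, 0, 0.42],
    [0, 0, 0, 0, 0, 0, 0],
    [0, 0, 0, 0, 0, 0, 0],
    [0, 0, 0, 0, 0, 0, 0]
  ]
}}

```text
time_s: 2.15
position: [0.4483, -0.0409, 0.0766]
ee_rot: [-2.379, 2.044, -0.008]
ft_force: [7.2, -2.2, -2.5]
grip_width: 0.0076
gripper_force: 58.4
```

Emit:
{"method": "send_rows", "body": {
  "motion": [
    [0, 0, 0, 0, 0, 0, 0],
    [0, 0, 0, 0, 0, 0, 0]
  ]
}}

```text
time_s: 2.32
position: [0.4483, -0.0409, 0.0767]
ee_rot: [-2.379, 2.044, -0.008]
ft_force: [5.5, -2.2, -2.1]
grip_width: 0.0077
gripper_force: 58.4
```

Run:
```python
import numpy as np
d=np.array([.9875,.157])
a=np.concatenate([np.linspace(0,1.56,41)])
x=210*(1-np.cos(a));z=210*np.sin(a)
for i in range(40):
    dx=x[i+1]-x[i];print(i,np.round([dx*d[0],dx*d[1],z[i+1]-z[i]],1).tolist())
```

```text
0 [0.2, 0.0, 8.2]
1 [0.5, 0.1, 8.2]
2 [0.8, 0.1, 8.2]
3 [1.1, 0.2, 8.1]
4 [1.4, 0.2, 8.1]
5 [1.7, 0.3, 8.0]
6 [2.0, 0.3, 7.9]
7 [2.3, 0.4, 7.8]
8 [2.6, 0.4, 7.7]
9 [2.9, 0.5, 7.6]
10 [3.2, 0.5, 7.5]
11 [3.5, 0.6, 7.4]
12 [3.8, 0.6, 7.2]
13 [4.1, 0.6, 7.1]
14 [4.3, 0.7, 6.9]
15 [4.6, 0.7, 6.7]
16 [4.9, 0.8, 6.6]
17 [5.1, 0.8, 6.4]
18 [5.3, 0.8, 6.1]
19 [5.6, 0.9, 5.9]
20 [5.8, 0.9, 5.7]
21 [6.0, 1.0, 5.5]
22 [6.2, 1.0, 5.2]
23 [6.4, 1.0, 5.0]
24 [6.6, 1.0, 4.7]
25 [6.8, 1.1, 4.5]
26 [6.9, 1.1, 4.2]
27 [7.1, 1.1, 3.9]
28 [7.2, 1.2, 3.6]
29 [7.4, 1.2, 3.3]
30 [7.5, 1.2, 3.0]
31 [7.6, 1.2, 2.7]
32 [7.7, 1.2, 2.4]
33 [7.8, 1.2, 2.1]
34 [7.9, 1.3, 1.8]
35 [7.9, 1.3, 1.5]
36 [8.0, 1.3, 1.2]
37 [8.0, 1.3, 0.9]
38 [8.1, 1.3, 0.6]
39 [8.1, 1.3, 0.2]
```

Emit:
{"method": "send_rows", "body": {
  "motion": [
    [0.2, 0, 8.2, 0, 0, 0, 0],
    [0.5, 0.1, 8.2, 0, 0, 0, 0],
    [0.8, 0.1, 8.2, 0, 0, 0, 0],
    [1.1, 0.2, 8.1, 0, 0, 0, 0],
    [1.4, 0.2, 8.1, 0, 0, 0, 0],
    [1.7, 0.3, 8, 0, 0, 0, 0],
    [2, 0.3, 7.9, 0, 0, 0, 0],
    [2.3, 0.4, 7.8, 0, 0, 0, 0]
  ]
}}

```text
time_s: 2.98
position: [0.4577, -0.0393, 0.1396]
ee_rot: [-2.38, 2.045, -0.006]
ft_force: [8.5, -5.0, -7.9]
grip_width: 0.008
gripper_force: 58.3
```

Run:
```python
from h import *
p,W=cloud("side");cv2.imwrite("pics/side2.png",cv2.resize(p[100:260,190:390],None,fx=3,fy=3))
```

```text
(no output)
```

View pics/side2.png

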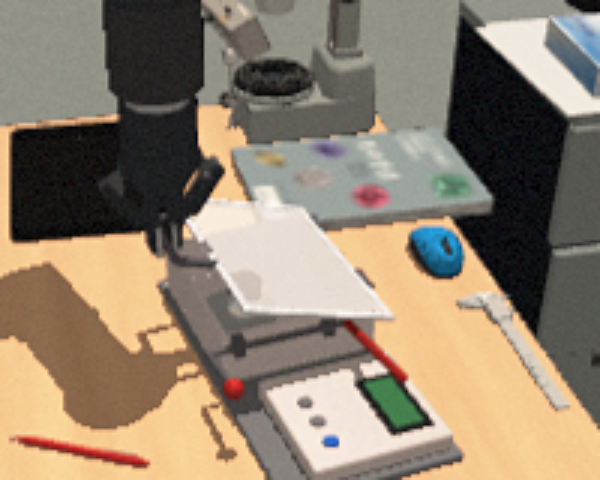

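The bar is held at (175,245) and the flap is rising. I'll continue along the arc.

Emit:
{"method": "send_rows", "body": {
  "motion": [
    [2.6, 0.4, 7.7, 0, 0, 0, 0],
    [2.9, 0.5, 7.6, 0, 0, 0, 0],
    [3.2, 0.5, 7.5, 0, 0, 0, 0],
    [3.5, 0.6, 7.4, 0, 0, 0, 0],
    [3.8, 0.6, 7.2, 0, 0, 0, 0],
    [4.1, 0.6, 7.1, 0, 0, 0, 0],
    [4.3, 0.7, 6.9, 0, 0, 0, 0],
    [4.6, 0.7, 6.7, 0, 0, 0, 0]
  ]
}}

```text
time_s: 3.7
position: [0.4844, -0.0351, 0.1965]
ee_rot: [2.381, -2.046, -0.002]
ft_force: [1.4, -3.6, -9.4]
grip_width: 0.0079
gripper_force: 58.3
```

Emit:
{"method": "send_rows", "body": {
  "motion": [
    [4.9, 0.8, 6.6, 0, 0, 0, 0],
    [5.1, 0.8, 6.4, 0, 0, 0, 0],
    [5.3, 0.8, 6.1, 0, 0, 0, 0],
    [5.6, 0.9, 5.9, 0, 0, 0, 0],
    [5.8, 0.9, 5.7, 0, 0, 0, 0],
    [6, 1, 5.5, 0, 0, 0, 0],
    [6.2, 1, 5.2, 0, 0, 0, 0],
    [6.4, 1, 5, 0, 0, 0, 0]
  ]
}}

```text
time_s: 4.37
position: [0.529, -0.0283, 0.2455]
ee_rot: [2.381, -2.045, -0.001]
ft_force: [-11.3, -2.2, 4.5]
grip_width: 0.0076
gripper_force: 58.6
```

Emit:
{"method": "send_rows", "body": {
  "motion": [
    [6.6, 1, 4.7, 0, 0, 0, 0],
    [6.8, 1.1, 4.5, 0, 0, 0, 0],
    [6.9, 1.1, 4.2, 0, 0, 0, 0],
    [7.1, 1.1, 3.9, 0, 0, 0, 0],
    [7.2, 1.2, 3.6, 0, 0, 0, 0],
    [7.4, 1.2, 3.3, 0, 0, 0, 0],
    [7.5, 1.2, 3, 0, 0, 0, 0],
    [7.6, 1.2, 2.7, 0, 0, 0, 0]
  ]
}}

```text
time_s: 5.03
position: [0.5867, -0.0193, 0.2788]
ee_rot: [-2.382, 2.046, -0.006]
ft_force: [-10.4, 0.2, 13.2]
grip_width: 0.0075
gripper_force: 58.9
```

Emit:
{"method": "send_rows", "body": {
  "motion": [
    [7.7, 1.2, 2.4, 0, 0, 0, 0],
    [7.8, 1.2, 2.1, 0, 0, 0, 0],
    [7.9, 1.3, 1.8, 0, 0, 0, 0],
    [7.9, 1.3, 1.5, 0, 0, 0, 0],
    [8, 1.3, 1.2, 0, 0, 0, 0],
    [8, 1.3, 0.9, 0, 0, 0, 0],
    [8, 1.3, 0.6, 0, 0, 0, 0],
    [0, 0, 0, 0, 0, 0, 0]
  ]
}}

```text
time_s: 5.7
position: [0.6443, -0.0102, 0.2891]
ee_rot: [-2.38, 2.045, -0.011]
ft_force: [-1.7, -1.5, 9.9]
grip_width: 0.0078
gripper_force: 62.0
```

Emit:
{"method": "send_rows", "body": {
  "motion": [
    [5, 0.8, -0.5, 0, 0, 0, 0],
    [3, 0.5, -0.5, 0, 0, 0, 0],
    [0, 0, 0, 0, 0, 0, 0],
    [0, 0, 0, 0, 0, 0, 0]
  ]
}}

```text
time_s: 6.03
position: [0.6497, -0.0094, 0.2893]
ee_rot: [-2.382, 2.046, -0.008]
ft_force: [-13.3, -1.2, 13.5]
grip_width: 0.0076
gripper_force: 62.5
```

Emit:
{"method": "send_rows", "body": {
  "motion": [
    [0, 0, 0, 0, 0, 0, 0.42],
    [0, 0, 0, 0, 0, 0, 0.42],
    [0, 0, 0, 0, 0, 0, 0.42],
    [0, 0, 25, 0, 0, 0, 0.5],
    [0, 0, 25, 0, 0, 0, 0.5],
    [-20, -24, 0, 0, 0, 0, 0.5],
    [-20, -24, 0, 0, 0, 0, 0.5],
    [-20, -24, 0, 0, 0, 0, 0.5]
  ]
}}

```text
time_s: 6.7
position: [0.5904, -0.0804, 0.3322]
ee_rot: [-2.384, 2.045, -0.0]
ft_force: [0.3, -1.0, -0.3]
grip_width: 0.0428
gripper_force: 0.0
```

Emit:
{"method": "send_rows", "body": {
  "motion": [
    [-19, -24, -30, 0, 0, 0, 0.5],
    [-19, -24, -30, 0, 0, 0, 0.5],
    [-19, -24, -30, 0, 0, 0, 0.5],
    [-19, -24, -30, 0, 0, 0, 0.5],
    [-19, -24, -30, 0, 0, 0, 0.5],
    [0, 0, -20, 0, 0, 0, 0.5],
    [0, 0, 0, 0, 0, 0, 0.5]
  ]
}}

```text
time_s: 7.28
position: [0.4957, -0.1971, 0.1616]
ee_rot: [2.379, -2.048, -0.01]
ft_force: [-0.8, 0.5, -0.7]
grip_width: 0.0426
gripper_force: 0.0
```

Run:
```python
from h import *
np.set_printoptions(precision=3,suppress=True)
s=r.read_state();print(s["time_s"],s["position"],s["ee_rot"],s["joint_pos"],s["grip_width"],s["ft_force"])
c=r.camera_info("wrist");p,W=cloud("wrist");np.savez("wrist2.npz",p=p,W=W,R=c["R"],t=c["t"],k=[c["fx"],c["fy"],c["cx"],c["cy"]])
cv2.imwrite("pics/wrist2.png",p)
b,g,R=[p[...,i].astype(int) for i in range(3)]
m=((R>110)&(g<60)&(b<60)).astype(np.uint8)
n,l,st,cc=cv2.connectedComponentsWithStats(m)
for i in range(1,n):
    if st[i,4]>30: print(st[i],cc[i],np.nanmedian(W[l==i],0),np.nanmin(W[l==i],0),np.nanmax(W[l==i],0))
# flap angle from side camera
p,W=cloud("side");cv2.imwrite("pics/side3.png",p)
```

```text
7.2833 [ 0.496 -0.197  0.162] [ 2.379 -2.048 -0.01 ] [-0.003 -0.125 -0.232 -0.002 -1.47   0.152] 0.042613444099709276 [-0.817  0.501 -0.744]
[  41  117   50  149 1506] [ 65.538 188.487] [ 0.641 -0.185  0.076] [ 0.628 -0.237  0.065] [ 0.652 -0.114  0.085]
[353 171  86  69 577] [393.378 205.452] [ 0.353 -0.191  0.009] [ 0.293 -0.219  0.006] [ 0.401 -0.16   0.011]
[256 182   8   9  54] [259.519 185.815] [ 0.495 -0.21   0.082] [ 0.493 -0.213  0.08 ] [ 0.498 -0.206  0.084]
```

View pics/wrist2.png

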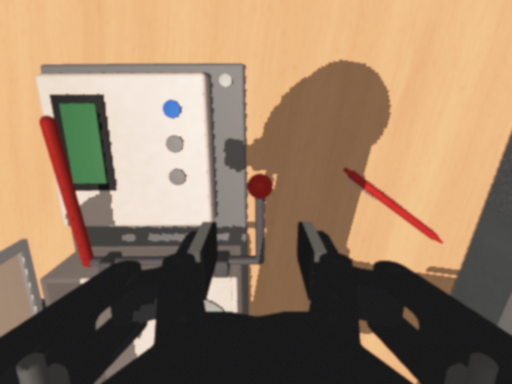

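The knob is at (260,186), i.e. (0.495, -0.2075, 0.072), with the lever running to its pivot at (260,262). I'll go down and pinch it.

Emit:
{"method": "send_rows", "body": {
  "motion": [
    [0, -5, -25, 0, 0, 0, 0.5],
    [-1, -5, -25, 0, 0, 0, 0.5],
    [0, 0, -25, 0, 0, 0, 0.5],
    [0, 0, -16, 0, 0, 0, 0.5],
    [0, 0, 0, 0, 0, 0, 0.3],
    [0, 0, 0, 0, 0, 0, 0],
    [0, 0, 0, 0, 0, 0, 0],
    [0, 0, 0, 0, 0, 0, 0]
  ]
}}

```text
time_s: 8.05
position: [0.4949, -0.2067, 0.0761]
ee_rot: [2.38, -2.044, -0.008]
ft_force: [-13.0, 0.6, -1.5]
grip_width: 0.0165
gripper_force: 58.5
```

Run:
```python
import numpy as np
a=np.linspace(.14,1.66,17);d=70*(np.cos(.14)-np.cos(a));z=70*(np.sin(a)-np.sin(.14))
for i in range(16):
    e=d[i+1]-d[i];print(np.round([-.157*e,.9875*e,z[i+1]-z[i]],1).tolist())
```

```text
[-0.2, 1.2, 6.5]
[-0.3, 1.8, 6.4]
[-0.4, 2.4, 6.2]
[-0.5, 3.0, 5.9]
[-0.6, 3.5, 5.6]
[-0.6, 4.0, 5.2]
[-0.7, 4.5, 4.8]
[-0.8, 4.9, 4.4]
[-0.8, 5.3, 3.9]
[-0.9, 5.7, 3.4]
[-0.9, 6.0, 2.8]
[-1.0, 6.2, 2.2]
[-1.0, 6.4, 1.6]
[-1.0, 6.5, 1.0]
[-1.0, 6.6, 0.4]
[-1.0, 6.6, -0.3]
```

Emit:
{"method": "send_rows", "body": {
  "motion": [
    [-0.2, 1.2, 6.5, 0, 0, 0, 0],
    [-0.3, 1.8, 6.4, 0, 0, 0, 0],
    [-0.4, 2.4, 6.2, 0, 0, 0, 0],
    [-0.5, 3, 5.9, 0, 0, 0, 0],
    [-0.6, 3.5, 5.6, 0, 0, 0, 0],
    [-0.6, 4, 5.2, 0, 0, 0, 0],
    [-0.7, 4.5, 4.8, 0, 0, 0, 0],
    [-0.8, 4.9, 4.4, 0, 0, 0, 0]
  ]
}}

```text
time_s: 8.72
position: [0.4908, -0.1808, 0.1201]
ee_rot: [2.38, -2.044, -0.009]
ft_force: [-8.0, -1.0, -8.0]
grip_width: 0.0165
gripper_force: 58.6
```

Emit:
{"method": "send_rows", "body": {
  "motion": [
    [-0.8, 5.3, 3.9, 0, 0, 0, 0],
    [-0.9, 5.7, 3.4, 0, 0, 0, 0],
    [-0.9, 6, 2.8, 0, 0, 0, 0],
    [-1, 6.2, 2.2, 0, 0, 0, 0],
    [-1, 6.4, 1.6, 0, 0, 0, 0],
    [-1, 6.5, 1, 0, 0, 0, 0],
    [-1, 6.6, 0.4, 0, 0, 0, 0],
    [-1, 6.6, -0.3, 0, 0, 0, 0]
  ]
}}

```text
time_s: 9.38
position: [0.4859, -0.1317, 0.1365]
ee_rot: [-2.382, 2.046, -0.003]
ft_force: [-0.6, -0.5, 0.5]
grip_width: -0.0003
gripper_force: 0.0
```

Emit:
{"method": "send_rows", "body": {
  "motion": [
    [0, 0, 0, 0, 0, 0, 0],
    [0, 0, 0, 0, 0, 0, 0]
  ]
}}

```text
time_s: 9.55
position: [0.4855, -0.1319, 0.1355]
ee_rot: [-2.384, 2.046, -0.0]
ft_force: [1.0, 0.6, 0.9]
grip_width: 0.0
gripper_force: 0.0
```

Run:
```python
from h import *
np.set_printoptions(precision=3,suppress=True)
for n in("side","wrist","scene"):
    p,W=cloud(n)
    if n=="side": cv2.imwrite("pics/side4.png",cv2.resize(p[110:270,190:350],None,fx=3.5,fy=3.5))
    b,g,R=[p[...,i].astype(int) for i in range(3)]
    m=((R>90)&(g<60)&(b<60)).astype(np.uint8)
    k,l,st,cc=cv2.connectedComponentsWithStats(m)
    for i in range(1,k):
        if st[i,4]>5: print(n,st[i],np.nanmedian(W[l==i],0),np.nanmin(W[l==i],0),np.nanmax(W[l==i],0))
```

```text
side [305 195  16  13  49] [ 0.636 -0.162  0.115] [ 0.629 -0.198  0.048] [ 0.673 -0.093  0.157]
side [262 210   7   6  34] [ 0.491 -0.188  0.119] [ 0.483 -0.193  0.062] [ 0.513 -0.125  0.127]
side [197 246  43   9  86] [ 0.353 -0.193  0.007] [ 0.293 -0.221 -0.001] [ 0.409 -0.16   0.012]
side [374 265  17   6  41] [ 0.754 -0.383  0.046] [ 0.737 -0.393  0.041] [ 0.782 -0.376  0.048]
side [394 264  10   3  15] [ 0.805 -0.385  0.046] [ 0.793 -0.394  0.044] [ 0.814 -0.382  0.049]
side [362 266   8   3  13] [ 0.716 -0.375  0.046] [ 0.707 -0.377  0.042] [ 0.724 -0.368  0.048]
side [363 266  13   9  27] [ 0.72  -0.387  0.046] [ 0.707 -0.403  0.043] [ 0.742 -0.374  0.048]
side [391 267  11   3  13] [ 0.79  -0.395  0.045] [ 0.779 -0.399  0.043] [ 0.805 -0.39   0.048]
side [407 266   7   6  17] [ 0.824 -0.405  0.046] [ 0.814 -0.411  0.044] [ 0.832 -0.397  0.048]
side [408 272   5   5   8] [ 0.817 -0.419  0.045] [ 0.811 -0.428  0.044] [ 0.824 -0.415  0.048]
side [417 281   2   6   6] [ 0.818 -0.455  0.047] [ 0.815 -0.462  0.046] [ 0.819 -0.449  0.048]
side [417 289   7  12  18] [ 0.806 -0.487  0
[... 809 characters left out ...]
  -0.158  0.011]
wrist [ 243  123   38   38 1147] [ 0.491 -0.184  0.123] [ 0.482 -0.193  0.117] [ 0.5   -0.174  0.127]
wrist [  4 157   8   6   8] [ 0.633 -0.149  0.098] [ 0.632 -0.151  0.097] [ 0.634 -0.148  0.101]
wrist [  0 161  57  43 600] [ 0.632 -0.133  0.088] [ 0.628 -0.15   0.064] [ 0.636 -0.112  0.105]
wrist [ 13 163  26  18  26] [ 0.632 -0.14   0.088] [ 0.63  -0.147  0.08 ] [ 0.634 -0.133  0.095]
scene [297 175  27  27  94] [ 0.636 -0.165  0.12 ] [ 0.623 -0.199  0.064] [ 0.646 -0.119  0.159]
scene [286 202   7   8  37] [ 0.487 -0.188  0.118] [ 0.48  -0.196  0.107] [ 0.497 -0.179  0.127]
scene [235 258  47  13 109] [ 0.351 -0.195  0.007] [ 0.291 -0.221  0.003] [ 0.409 -0.163  0.011]
```

View pics/side4.png

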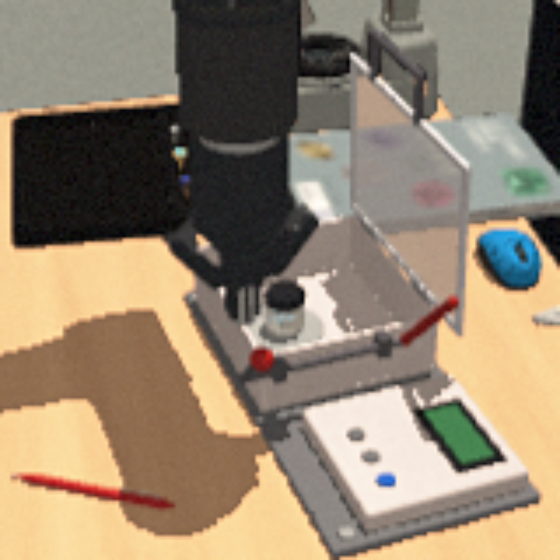

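The knob slipped out at about 0.9 rad and is still there at (262,360). The flap is well open. I'll push the lever the rest of the way from the right with the closed fingers.

Emit:
{"method": "send_rows", "body": {
  "motion": [
    [0, 0, 40, 0, 0, 0, 0],
    [3, -28.5, 0, 0, 0, 0, 0],
    [3, -28.5, 0, 0, 0, 0, 0],
    [3, -28.5, 0, 0, 0, 0, 0],
    [0, 0, 0, 0, 0, 0, 0],
    [0, 0, -24, 0, 0, 0, 0],
    [0, 0, -24, 0, 0, 0, 0],
    [0, 0, 0, 0, 0, 0, 0]
  ]
}}

```text
time_s: 10.37
position: [0.4918, -0.2173, 0.1218]
ee_rot: [2.379, -2.047, -0.013]
ft_force: [-0.9, 0.4, -1.5]
grip_width: 0.0002
gripper_force: 0.0
```

Emit:
{"method": "send_rows", "body": {
  "motion": [
    [-1.3, 8.2, 0, 0, 0, 0, 0],
    [-1.3, 8.2, 0, 0, 0, 0, 0],
    [-1.3, 8.2, 0, 0, 0, 0, 0],
    [-1.3, 8.2, 0, 0, 0, 0, 0],
    [-1.3, 8.2, 0, 0, 0, 0, 0],
    [-1.3, 8.2, 0, 0, 0, 0, 0],
    [-1.3, 8.2, 0, 0, 0, 0, 0],
    [-0.5, 4, 0, 0, 0, 0, 0]
  ]
}}

```text
time_s: 11.03
position: [0.4846, -0.1549, 0.1274]
ee_rot: [-2.384, 2.045, 0.0]
ft_force: [1.7, -6.6, 1.0]
grip_width: 0.0005
gripper_force: 4.1
```

Emit:
{"method": "send_rows", "body": {
  "motion": [
    [0, 0, 0, 0, 0, 0, 0]
  ]
}}

```text
time_s: 11.12
position: [0.4847, -0.1555, 0.1274]
ee_rot: [2.384, -2.045, 0.0]
ft_force: [-0.2, -0.5, -0.3]
grip_width: 0.0003
gripper_force: 0.0
```

```bash
cat > knob.py <<'E'
from h import *
np.set_printoptions(precision=3,suppress=True)
s=r.read_state();print(s["time_s"],s["position"],s["ft_force"])
for n in("scene","side"):
    p,W=cloud(n)
    b,g,R=[p[...,i].astype(int) for i in range(3)]
    m=((R>90)&(g<60)&(b<60)&(W[...,1]>-.25)&(W[...,2]>.05)&(W[...,0]<.75)).astype(np.uint8)
    k,l,st,cc=cv2.connectedComponentsWithStats(m)
    for i in range(1,k):
        if st[i,4]>5: print(n,st[i],np.nanmedian(W[l==i],0),np.nanmin(W[l==i],0),np.nanmax(W[l==i],0))
    # flap: pixels high above balance
    cv2.imwrite(f"pics/{n}_last.png",p)
E
python3 knob.py
```

```text
11.1167 [ 0.485 -0.155  0.127] [-0.221 -0.462 -0.263]
scene [295 161   4  40 111] [ 0.628 -0.115  0.13 ] [ 0.622 -0.123  0.065] [ 0.635 -0.108  0.187]
scene [270 193   5   8  31] [ 0.478 -0.14   0.135] [ 0.472 -0.147  0.124] [ 0.483 -0.132  0.144]
side [304 172   4  36 100] [ 0.631 -0.114  0.129] [ 0.627 -0.12   0.064] [ 0.635 -0.108  0.186]
```

Emit:
{"method": "send_rows", "body": {
  "motion": [
    [-0.9, 5, 0, 0, 0, 0, 0],
    [-0.5, 3, 0, 0, 0, 0, 0],
    [0, 0, 0, 0, 0, 0, 0]
  ]
}}

```text
time_s: 11.47
position: [0.4839, -0.154, 0.1273]
ee_rot: [2.374, -2.046, 0.013]
ft_force: [11.8, -30.9, -10.6]
grip_width: -0.0001
gripper_force: 15.9
```

```bash
python3 knob.py
```

```text
11.4667 [ 0.484 -0.154  0.127] [ 11.79  -30.898 -10.616]
scene [295 161   4  40 111] [ 0.628 -0.115  0.132] [ 0.62  -0.125  0.066] [ 0.637 -0.108  0.187]
scene [269 193   5   8  27] [ 0.476 -0.138  0.136] [ 0.472 -0.144  0.122] [ 0.486 -0.132  0.143]
side [304 172   4  36 100] [ 0.631 -0.114  0.13 ] [ 0.626 -0.119  0.063] [ 0.636 -0.107  0.186]
```

Emit:
{"method": "send_rows", "body": {
  "motion": [
    [1.5, -12, 0, 0, 0, 0, 0],
    [1, -8, 10, 0, 0, 0, 0],
    [0, 0, 35, 0, 0, -0.12, 0.3],
    [0, 0, 30, 0, 0, -0.121, 0.75],
    [0, 15, 0, 0, 0, -0.121, 0.75],
    [0, 15, 0, 0, 0, -0.121, 0.75],
    [0, 15, 0, 0, 0, -0.121, 0.75],
    [0, 15, 0, 0, 0, -0.121, 0.75]
  ]
}}

```text
time_s: 12.23
position: [0.4859, -0.1075, 0.2031]
ee_rot: [-1.493, 2.763, 0.001]
ft_force: [-0.1, 0.2, -0.0]
grip_width: 0.0638
gripper_force: 0.0
```

Emit:
{"method": "send_rows", "body": {
  "motion": [
    [2, 15, 0, 0, 0, -0.121, 0.75],
    [2, 15, 0, 0, 0, -0.121, 0.75],
    [2, 15, 0, 0, 0, -0.121, 0.75],
    [2, 15, 0, 0, 0, -0.121, 0.75],
    [2, 15, 0, 0, 0, -0.121, 0.75],
    [0, 10, 0, 0, 0, -0.121, 0.75],
    [0, 0, 0, 0, 0, -0.121, 0.75],
    [0, 0, 0, 0, 0, 0, 0.75]
  ]
}}

```text
time_s: 12.9
position: [0.4959, -0.0225, 0.2029]
ee_rot: [0.231, -3.133, -0.001]
ft_force: [-0.3, 0.0, 0.4]
grip_width: 0.0641
gripper_force: 0.0
```

Run:
```python
from h import *
from scipy.spatial.transform import Rotation as R
np.set_printoptions(precision=3,suppress=True)
s=r.read_state();print(s["time_s"],s["position"],R.from_rotvec(s["ee_rot"]).as_matrix(),s["joint_pos"],s["grip_width"],s["ft_force"])
p,W=cloud("wrist");cv2.imwrite("pics/wrist3.png",p);p2,W2=cloud("side")
cv2.imwrite("pics/combo.png",np.vstack([cv2.resize(p[60:320],(512,260)),cv2.resize(p2[130:240,200:340],None,fx=3,fy=3)[:330,:420].copy() if 0 else cv2.resize(p2[125:245,180:360],(512,340))]))
z=np.load("wrist2.npz")
for W,p,n in((W,p,"wrist"),(W2,p2,"side")):
    m=(np.linalg.norm(W[...,:2]-[.538,-.011],axis=-1)<.04)&(W[...,2]>.05)&(W[...,2]<.068)&(p.max(-1)<70)
    P=W[m];print(n,m.sum(),np.nanmedian(P,0),np.nanmin(P,0),np.nanmax(P,0)) if m.sum() else print(n,0)
```

```text
12.9 [ 0.496 -0.023  0.203] [[-0.989 -0.147 -0.   ]
 [-0.147  0.989  0.001]
 [-0.     0.001 -1.   ]] [ 0.361 -0.241 -0.258 -0.001 -1.554 -1.785] 0.06414088042074476 [-0.349  0.004  0.435]
wrist 966 [ 0.544 -0.013  0.059] [ 0.527 -0.03   0.052] [0.563 0.005 0.062]
side 71 [ 0.546 -0.02   0.059] [ 0.529 -0.033  0.05 ] [0.563 0.005 0.063]
```

View pics/combo.png

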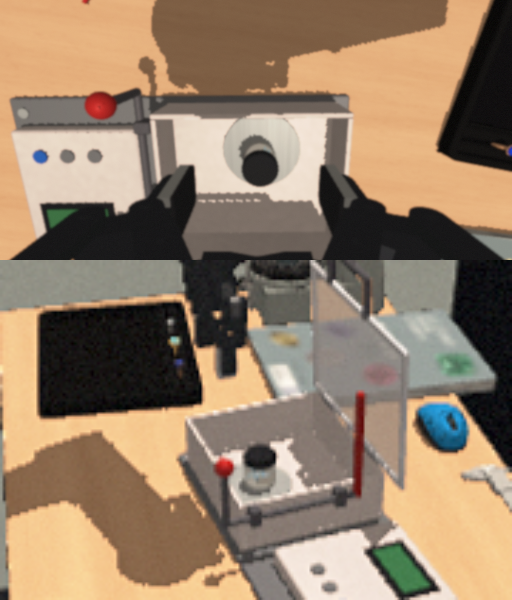

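Top: jar cap at (260,165) on the pan, between the fingers. Bottom: the stay and lever stand upright and the flap is open. I'll tilt slightly away from the flap and descend on the jar.

Emit:
{"method": "send_rows", "body": {
  "motion": [
    [12, 2.7, -10, 0.016, -0.1, 0, 0.75],
    [12, 2.7, -10, 0.016, -0.1, 0, 0.75],
    [12, 2.6, -10, 0, 0, 0, 0.75],
    [12, 2.6, -10, 0, 0, 0, 0.75],
    [0, 0, -30, 0, 0, 0, 0.75],
    [0, 0, -30, 0, 0, 0, 0.75],
    [0, 0, -30, 0, 0, 0, 0.75],
    [0, 0, -20, 0, 0, 0, 0.75]
  ]
}}

```text
time_s: 13.67
position: [0.5425, -0.0133, 0.0492]
ee_rot: [-0.225, 2.934, 0.025]
ft_force: [-0.8, -0.3, 0.2]
grip_width: 0.0638
gripper_force: 0.0
```

Emit:
{"method": "send_rows", "body": {
  "motion": [
    [0, 0, -10, 0, 0, 0, 0.75],
    [0, 0, 0, 0, 0, 0, 0.75],
    [0, 0, 0, 0, 0, 0, 0.2],
    [0, 0, 0, 0, 0, 0, 0.2],
    [0, 0, 0, 0, 0, 0, 0.2],
    [0, 0, 0, 0, 0, 0, 0.2]
  ]
}}

```text
time_s: 14.17
position: [0.5453, -0.0124, 0.0449]
ee_rot: [-0.221, 2.927, 0.025]
ft_force: [-0.8, 0.3, 5.1]
grip_width: 0.0369
gripper_force: 60.3
```

Emit:
{"method": "send_rows", "body": {
  "motion": [
    [0, 0, 10, 0, 0, 0, 0.2],
    [0, 0, 20, 0, 0, 0, 0.2],
    [0, 0, 25, 0, 0, 0, 0.2],
    [0, 0, 25, 0, 0, 0, 0.2],
    [0, 0, 20, 0, 0, 0, 0.2],
    [-14, 33, 0, 0, 0, 0, 0.2],
    [-14, 33, 0, 0, 0, 0, 0.2],
    [-14, 33, 0, 0, 0, 0, 0.2]
  ]
}}

```text
time_s: 14.83
position: [0.5013, 0.0868, 0.1435]
ee_rot: [-0.217, 2.931, 0.026]
ft_force: [0.8, 0.8, -0.4]
grip_width: 0.0369
gripper_force: 60.1
```

Emit:
{"method": "send_rows", "body": {
  "motion": [
    [-14, 33, 0, 0, 0, 0, 0.2],
    [-14, 33, 0, 0, 0, 0, 0.2],
    [-14, 33, 0, 0, 0, 0, 0.2],
    [-14, 33, 0, 0, 0, 0, 0.2],
    [-14, 33, 0, 0, 0, 0, 0.2],
    [-14, 33, 0, -0.016, 0.1, 0, 0.2],
    [-14, 33, 0, -0.016, 0.1, 0, 0.2],
    [0, 0, 0, 0, 0, 0, 0.2]
  ]
}}

```text
time_s: 15.5
position: [0.4026, 0.3222, 0.1399]
ee_rot: [0.24, -3.123, 0.006]
ft_force: [-0.1, -0.6, -2.7]
grip_width: 0.0366
gripper_force: 60.1
```

Run:
```python
from h import *
from scipy.spatial.transform import Rotation as R
np.set_printoptions(precision=3,suppress=True)
s=r.read_state();print(s["time_s"],s["position"],R.from_rotvec(s["ee_rot"]).as_matrix(),s["joint_pos"],s["grip_width"],s["ft_force"])
p,W=cloud("wrist");p2,W2=cloud("side")
cv2.imwrite("pics/combo2.png",np.hstack([p,p2])[:, :].astype(np.uint8) if 0 else np.vstack([cv2.resize(p,(400,300)),cv2.resize(p2[120:240,180:340],(400,300))]))
```

```text
15.5 [0.403 0.322 0.14 ] [[-0.988 -0.153 -0.009]
 [-0.153  0.988 -0.004]
 [ 0.009 -0.003 -1.   ]] [ 1.062 -0.165 -0.306 -0.006 -1.438 -2.478] 0.03661871077914354 [-0.072 -0.645 -2.7  ]
```

View pics/combo2.png

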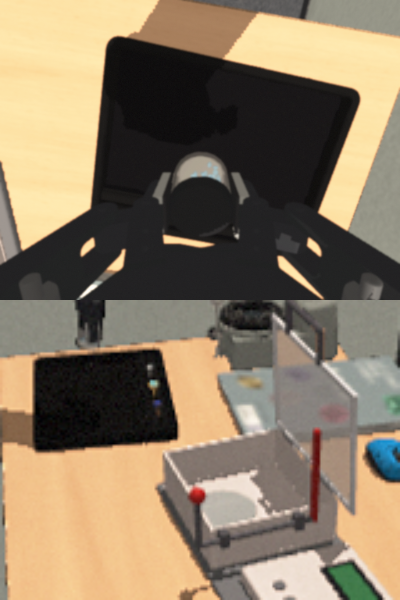

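Run:
```python
from h import *
np.set_printoptions(precision=3,suppress=True)
s=r.read_state();print(s["position"],s["ft_force"])
p,W=cloud("wrist")
d=np.linalg.norm(W[...,:2]-s["position"][:2],axis=-1)
m=(d<.024)&(W[...,2]>.08);m[:180]=0;P=W[m];print(len(P),np.nanmin(P,0),np.nanmax(P,0),np.nanmedian(P,0))
Q=P[P[:,2]>.135]
for _ in range(5):
    A=np.c_[Q[:,:2]-Q[:,:2].mean(0),np.ones(len(Q))];x=np.linalg.lstsq(A,Q[:,2],rcond=None)[0];e=Q[:,2]-A@x;Q=Q[abs(e)<max(.0015,2*e.std())]
print("plane",x,len(Q),e.std())
# tray floor/rim from wrist view near
for lo,hi in((.0,.012),(.014,.03)):
    t=(W[...,2]>lo)&(W[...,2]<hi)&(p.max(-1)<60);P=W[t];print(lo,np.nanpercentile(P,[1,99],axis=0))
```

```text
[0.404 0.318 0.142] [-0.399 -1.015 -0.042]
20887 [0.382 0.295 0.117] [0.426 0.339 0.228] [0.393 0.317 0.202]
plane [-2.292 -0.433  0.2  ] 14619 0.010999309266632255
0.0 [[0.315 0.214 0.004]
 [0.472 0.47  0.01 ]]
0.014 [[0.304 0.204 0.014]
 [0.521 0.478 0.024]]
```

Run:
```python
from h import *
np.set_printoptions(precision=3,suppress=True)
s=r.read_state();print(s["position"])
p,W=cloud("wrist")
d=np.linalg.norm(W[...,:2]-s["position"][:2],axis=-1)
m=(d<.025)&(W[...,2]>.1)&(W[...,2]<.172);P=W[m];print(np.histogram(P[:,2],20))
v,u=np.nonzero(m);print(u.min(),u.max(),v.min(),v.max())
for row in range(190,300,8): print(row,W[row,258],p[row,258])
```

```text
[0.404 0.317 0.142]
(array([  52,  150,  151,  164,  200,  221,  248,  262,  273,  303,  329,
        286,  542, 1823, 2356,  831,  267,  488,   75,   52]), array([0.118, 0.121, 0.124, 0.126, 0.129, 0.132, 0.134, 0.137, 0.14 ,
       0.142, 0.145, 0.148, 0.151, 0.153, 0.156, 0.159, 0.161, 0.164,
       0.167, 0.169, 0.172]))
200 317 194 302
190 [0.411 0.319 0.007] [23 23 26]
198 [0.383 0.314 0.126] [78 86 93]
206 [0.385 0.314 0.133] [145 163 172]
214 [0.386 0.314 0.141] [146 163 174]
222 [0.388 0.315 0.146] [179 178 160]
230 [0.389 0.315 0.153] [26 27 28]
238 [0.391 0.315 0.158] [29 29 30]
246 [0.394 0.316 0.158] [28 29 29]
254 [0.398 0.316 0.158] [29 29 31]
262 [0.402 0.317 0.157] [28 30 30]
270 [0.406 0.317 0.157] [29 30 31]
278 [0.411 0.318 0.156] [29 29 30]
286 [0.416 0.319 0.154] [29 30 31]
294 [0.42  0.319 0.155] [30 29 30]
```

The tool was level again, so the jar, which I gripped with the tool tilted, now leans about 0.2 rad. I'll restore the tilt so the jar hangs upright, then lower it.

Emit:
{"method": "send_rows", "body": {
  "motion": [
    [0, 0, 0, 0.016, -0.1, 0, 0.2],
    [0, 0, -15, 0.016, -0.1, 0, 0.2],
    [0, 0, -25, 0, 0, 0, 0.2],
    [0, 0, -25, 0, 0, 0, 0.2],
    [0, 0, -20, 0, 0, 0, 0.2],
    [0, 0, -10, 0, 0, 0, 0.2],
    [0, 0, -5, 0, 0, 0, 0.2],
    [0, 0, 0, 0, 0, 0, 0.2]
  ]
}}

```text
time_s: 16.37
position: [0.4041, 0.3166, 0.0426]
ee_rot: [-0.22, 2.931, 0.025]
ft_force: [-0.7, -0.1, 0.1]
grip_width: 0.0363
gripper_force: 60.1
```

Emit:
{"method": "send_rows", "body": {
  "motion": [
    [0, 0, 0, 0, 0, 0, 0.2]
  ]
}}

```text
time_s: 16.45
position: [0.4045, 0.3176, 0.044]
ee_rot: [-0.22, 2.93, 0.027]
ft_force: [-0.9, -0.1, -0.4]
grip_width: 0.0368
gripper_force: 60.1
```

Emit:
{"method": "send_rows", "body": {
  "motion": [
    [0, 0, -4, 0, 0, 0, 0.2],
    [0, 0, -3, 0, 0, 0, 0.2],
    [0, 0, -2, 0, 0, 0, 0.2],
    [0, 0, 0, 0, 0, 0, 0.2],
    [0, 0, 0, 0, 0, 0, 0.2]
  ]
}}

```text
time_s: 16.87
position: [0.4042, 0.3176, 0.0339]
ee_rot: [-0.221, 2.931, 0.026]
ft_force: [-0.3, 0.0, 2.4]
grip_width: 0.037
gripper_force: 60.4
```

Emit:
{"method": "send_rows", "body": {
  "motion": [
    [0, 0, -1, 0, 0, 0, 0.2],
    [0, 0, 0, 0, 0, 0, 0.4],
    [0, 0, 0, 0, 0, 0, 0.6],
    [0, 0, 0, 0, 0, 0, 0.75],
    [0, 0, 0, 0, 0, 0, 0.75],
    [0, 0, 10, 0, 0, 0, 0.75],
    [0, 0, 30, 0, 0, 0, 0.75],
    [0, 0, 35, 0, 0, 0, 0.75]
  ]
}}

```text
time_s: 17.53
position: [0.4031, 0.3158, 0.1063]
ee_rot: [-0.221, 2.934, 0.019]
ft_force: [0.3, 2.1, 0.4]
grip_width: 0.0639
gripper_force: 0.0
```

Emit:
{"method": "send_rows", "body": {
  "motion": [
    [-15, 0, 35, 0, 0, 0, 0.75],
    [-15, 0, 30, 0, 0, 0, 0.75],
    [0, 0, 0, 0, 0, 0, 0.75]
  ]
}}

```text
time_s: 17.78
position: [0.3744, 0.3193, 0.1811]
ee_rot: [-0.221, 2.924, 0.039]
ft_force: [-0.4, 0.8, 1.2]
grip_width: 0.0641
gripper_force: 0.0
```

Run:
```python
from h import *
np.set_printoptions(precision=3,suppress=True)
s=r.read_state();print(s["time_s"],s["position"],s["ft_force"])
p,W=cloud("wrist");p2,W2=cloud("side");p3,W3=cloud("scene")
m=(np.linalg.norm(W[...,:2]-[.404,.318],axis=-1)<.03)&(W[...,2]>.02)&(W[...,2]<.07);P=W[m];print(np.nanmin(P,0),np.nanmax(P,0))
T=P[P[:,2]>np.nanmax(P[:,2])-.006];print(T.min(0),T.max(0),np.linalg.lstsq(np.c_[T[:,:2]-T[:,:2].mean(0),np.ones(len(T))],T[:,2],rcond=None)[0])
cv2.imwrite("pics/combo3.png",np.vstack([cv2.resize(p,(400,300)),cv2.resize(p2[120:240,180:340],(400,300))]))
```

```text
17.7833 [0.374 0.319 0.181] [-0.443  0.81   1.157]
[0.386 0.298 0.02 ] [0.424 0.335 0.05 ]
[0.387 0.298 0.044] [0.424 0.335 0.05 ] [0.019 0.007 0.048]
```

View pics/combo3.png

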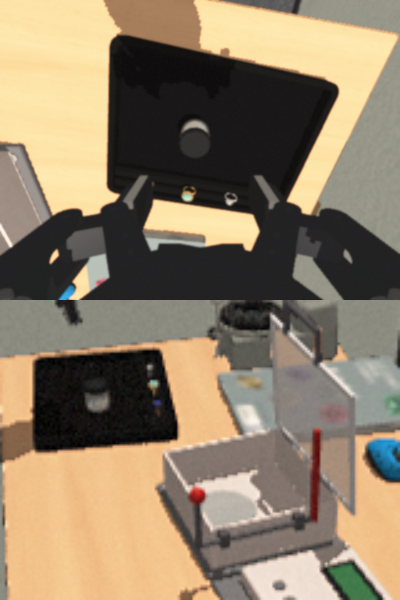

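Jar stands upright on the tray floor at (195,138) in the wrist view, and the stay is up. I'll let the flap settle onto its stay before handing in.

```bash
cat > flap.py <<'E'
from h import *
import sys
np.set_printoptions(precision=3,suppress=True)
def ang():
    p,W=cloud("side")
    L=(W[...,:2]-[.5695,-.0163])@np.array([[.9875,-.157],[.157,.9875]])
    m=(W[...,2]>.12)&(W[...,2]<.32)&(L[...,0]>.0)&(L[...,0]<.13)&(L[...,1]>-.15)&(L[...,1]<.12)&~((p[...,2]>90)&(p[...,1]<60))
    k=np.polyfit(W[m][:,2],L[m][:,0],1);return np.pi/2+np.arctan(k[0]),m.sum()
print(r.read_state()["time_s"],ang())
for i in range(int(sys.argv[1])): r.grab_frame("side")
print(r.read_state()["time_s"],ang())
E
python3 flap.py 100
```

```text
17.9333 (np.float64(1.4871712551844185), np.int64(1282))
22.9833 (np.float64(1.4385484074682), np.int64(1190))
```

Emit:
{"method": "send_rows", "body": {
  "motion": [
    [0, 0, 0, 0, 0, 0, 0.75],
    [0, 0, 0, 0, 0, 0, 0.75],
    [0, 0, 0, 0, 0, 0, 0.75],
    [0, 0, 0, 0, 0, 0, 0.75],
    [0, 0, 0, 0, 0, 0, 0.75],
    [0, 0, 0, 0, 0, 0, 0.75],
    [0, 0, 0, 0, 0, 0, 0.75],
    [0, 0, 0, 0, 0, 0, 0.75]
  ]
}}

```text
time_s: 23.7
position: [0.3739, 0.3173, 0.1723]
ee_rot: [-0.221, 2.931, 0.025]
ft_force: [-0.5, -0.1, -0.4]
grip_width: 0.064
gripper_force: 0.0
```

Emit:
{"method": "send_rows", "body": {
  "motion": [
    [0, 0, 0, 0, 0, 0, 0.75],
    [0, 0, 0, 0, 0, 0, 0.75],
    [0, 0, 0, 0, 0, 0, 0.75],
    [0, 0, 0, 0, 0, 0, 0.75],
    [0, 0, 0, 0, 0, 0, 0.75],
    [0, 0, 0, 0, 0, 0, 0.75],
    [0, 0, 0, 0, 0, 0, 0.75],
    [0, 0, 0, 0, 0, 0, 0.75]
  ]
}}

```text
time_s: 24.37
position: [0.3739, 0.3173, 0.1724]
ee_rot: [-0.221, 2.931, 0.025]
ft_force: [0.6, -0.4, 0.5]
grip_width: 0.0639
gripper_force: 0.0
```

Emit:
{"method": "send_rows", "body": {
  "motion": [
    [0, 0, 0, 0, 0, 0, 0.75],
    [0, 0, 0, 0, 0, 0, 0.75],
    [0, 0, 0, 0, 0, 0, 0.75],
    [0, 0, 0, 0, 0, 0, 0.75],
    [0, 0, 0, 0, 0, 0, 0.75],
    [0, 0, 0, 0, 0, 0, 0.75],
    [0, 0, 0, 0, 0, 0, 0.75],
    [0, 0, 0, 0, 0, 0, 0.75]
  ]
}}

```text
time_s: 25.03
position: [0.3739, 0.3173, 0.1723]
ee_rot: [-0.221, 2.931, 0.025]
ft_force: [-0.2, -0.0, -0.1]
grip_width: 0.0637
gripper_force: 0.0
```

Emit:
{"method": "send_rows", "body": {
  "motion": [
    [0, 0, 0, 0, 0, 0, 0.75],
    [0, 0, 0, 0, 0, 0, 0.75],
    [0, 0, 0, 0, 0, 0, 0.75],
    [0, 0, 0, 0, 0, 0, 0.75],
    [0, 0, 0, 0, 0, 0, 0.75],
    [0, 0, 0, 0, 0, 0, 0.75],
    [0, 0, 0, 0, 0, 0, 0.75],
    [0, 0, 0, 0, 0, 0, 0.75]
  ]
}}

```text
time_s: 25.7
position: [0.3739, 0.3173, 0.1723]
ee_rot: [-0.221, 2.931, 0.025]
ft_force: [0.4, -0.1, 0.5]
grip_width: 0.0643
gripper_force: 0.0
```

Emit:
{"method": "send_rows", "body": {
  "motion": [
    [0, 0, 0, 0, 0, 0, 0.75],
    [0, 0, 0, 0, 0, 0, 0.75],
    [0, 0, 0, 0, 0, 0, 0.75],
    [0, 0, 0, 0, 0, 0, 0.75],
    [0, 0, 0, 0, 0, 0, 0.75],
    [0, 0, 0, 0, 0, 0, 0.75],
    [0, 0, 0, 0, 0, 0, 0.75],
    [0, 0, 0, 0, 0, 0, 0.75]
  ]
}}

```text
time_s: 26.37
position: [0.3739, 0.3173, 0.1723]
ee_rot: [-0.221, 2.931, 0.025]
ft_force: [0.8, -1.4, -0.4]
grip_width: 0.064
gripper_force: 0.0
```

Emit:
{"method": "send_rows", "body": {
  "motion": [
    [0, 0, 0, 0, 0, 0, 0.75],
    [0, 0, 0, 0, 0, 0, 0.75],
    [0, 0, 0, 0, 0, 0, 0.75],
    [0, 0, 0, 0, 0, 0, 0.75],
    [0, 0, 0, 0, 0, 0, 0.75],
    [0, 0, 0, 0, 0, 0, 0.75],
    [0, 0, 0, 0, 0, 0, 0.75],
    [0, 0, 0, 0, 0, 0, 0.75]
  ]
}}

```text
time_s: 27.03
position: [0.3739, 0.3173, 0.1724]
ee_rot: [-0.221, 2.931, 0.025]
ft_force: [-0.8, -0.7, -0.4]
grip_width: 0.0639
gripper_force: 0.0
```

```bash
python3 flap.py 20
```

```text
27.0333 (np.float64(1.3784994831434734), np.int64(1073))
28.0833 (np.float64(1.3585577578293213), np.int64(1029))
```

Emit:
{"method": "send_rows", "body": {
  "motion": [
    [0, 0, 0, 0, 0, 0, 0.75],
    [0, 0, 0, 0, 0, 0, 0.75],
    [0, 0, 0, 0, 0, 0, 0.75],
    [0, 0, 0, 0, 0, 0, 0.75],
    [0, 0, 0, 0, 0, 0, 0.75],
    [0, 0, 0, 0, 0, 0, 0.75],
    [0, 0, 0, 0, 0, 0, 0.75],
    [0, 0, 0, 0, 0, 0, 0.75]
  ]
}}

```text
time_s: 28.8
position: [0.3739, 0.3173, 0.1723]
ee_rot: [-0.221, 2.931, 0.025]
ft_force: [0.3, -0.5, 1.0]
grip_width: 0.0638
gripper_force: 0.0
```

Emit:
{"method": "send_rows", "body": {
  "motion": [
    [0, 0, 0, 0, 0, 0, 0.75],
    [0, 0, 0, 0, 0, 0, 0.75],
    [0, 0, 0, 0, 0, 0, 0.75],
    [0, 0, 0, 0, 0, 0, 0.75],
    [0, 0, 0, 0, 0, 0, 0.75],
    [0, 0, 0, 0, 0, 0, 0.75],
    [0, 0, 0, 0, 0, 0, 0.75],
    [0, 0, 0, 0, 0, 0, 0.75]
  ]
}}

```text
time_s: 29.47
position: [0.3739, 0.3173, 0.1723]
ee_rot: [-0.221, 2.931, 0.025]
ft_force: [1.3, 0.6, -1.2]
grip_width: 0.0641
gripper_force: 0.0
```

Emit:
{"method": "send_rows", "body": {
  "motion": [
    [0, 0, 0, 0, 0, 0, 0.75],
    [0, 0, 0, 0, 0, 0, 0.75],
    [0, 0, 0, 0, 0, 0, 0.75],
    [0, 0, 0, 0, 0, 0, 0.75],
    [0, 0, 0, 0, 0, 0, 0.75],
    [0, 0, 0, 0, 0, 0, 0.75],
    [0, 0, 0, 0, 0, 0, 0.75],
    [0, 0, 0, 0, 0, 0, 0.75]
  ]
}}

```text
time_s: 30.13
position: [0.3739, 0.3173, 0.1723]
ee_rot: [-0.221, 2.931, 0.025]
ft_force: [-0.1, -0.1, 0.8]
grip_width: 0.0643
gripper_force: 0.0
```

Emit:
{"method": "send_rows", "body": {
  "motion": [
    [0, 0, 0, 0, 0, 0, 0.75],
    [0, 0, 0, 0, 0, 0, 0.75],
    [0, 0, 0, 0, 0, 0, 0.75],
    [0, 0, 0, 0, 0, 0, 0.75],
    [0, 0, 0, 0, 0, 0, 0.75],
    [0, 0, 0, 0, 0, 0, 0.75],
    [0, 0, 0, 0, 0, 0, 0.75],
    [0, 0, 0, 0, 0, 0, 0.75]
  ]
}}

```text
time_s: 30.8
position: [0.3739, 0.3173, 0.1723]
ee_rot: [-0.221, 2.931, 0.025]
ft_force: [0.4, -0.4, 0.3]
grip_width: 0.0641
gripper_force: 0.0
```

Emit:
{"method": "send_rows", "body": {
  "motion": [
    [0, 0, 0, 0, 0, 0, 0.75],
    [0, 0, 0, 0, 0, 0, 0.75],
    [0, 0, 0, 0, 0, 0, 0.75],
    [0, 0, 0, 0, 0, 0, 0.75],
    [0, 0, 0, 0, 0, 0, 0.75],
    [0, 0, 0, 0, 0, 0, 0.75],
    [0, 0, 0, 0, 0, 0, 0.75],
    [0, 0, 0, 0, 0, 0, 0.75]
  ]
}}

```text
time_s: 31.47
position: [0.3739, 0.3173, 0.1723]
ee_rot: [-0.221, 2.931, 0.025]
ft_force: [0.0, -0.0, 0.2]
grip_width: 0.0642
gripper_force: 0.0
```

Emit:
{"method": "send_rows", "body": {
  "motion": [
    [0, 0, 0, 0, 0, 0, 0.75],
    [0, 0, 0, 0, 0, 0, 0.75],
    [0, 0, 0, 0, 0, 0, 0.75],
    [0, 0, 0, 0, 0, 0, 0.75],
    [0, 0, 0, 0, 0, 0, 0.75],
    [0, 0, 0, 0, 0, 0, 0.75],
    [0, 0, 0, 0, 0, 0, 0.75],
    [0, 0, 0, 0, 0, 0, 0.75]
  ]
}}

```text
time_s: 32.13
position: [0.3739, 0.3173, 0.1723]
ee_rot: [-0.221, 2.931, 0.025]
ft_force: [0.2, 0.1, -0.1]
grip_width: 0.0642
gripper_force: 0.0
```

```bash
python3 flap.py 15
```

```text
32.1333 (np.float64(1.2864828454110493), np.int64(867))
32.9333 (np.float64(1.288401611700681), np.int64(867))
```

The flap now rests on its stay at about 1.29 rad and has stopped moving.

```bash
python3 -c "
from station import r
print(r.job_done())"
```

```text
the job is handed in; nothing more can be done
None
```

I handed the job in at about 33 s: the flap rests on its upright stay at about 1.29 rad, and the blue-stone jar stands upright on the tray floor. The knob slipped out of the grip partway up, so I pushed the lever the rest of the way to its stop with the closed fingers; I didn't re-measure the other things on the desk at the end.

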